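Draw the red chisel and hold its edge up for checking

TASK

Draw the red-handled chisel straight out of the sloping rack, turn it so that it lies level with its blade flat, and hold its cutting edge over the middle of the white checking tile, about 10 cm above it, so the edge can be inspected. Finish while holding it motionless there in the gripper, with nothing else supporting it; never touch the tile with the chisel, and leave the other two chisels, the mallet and the jar where they are.

Things in the scene. Friction and masses are not known exactly. Their poses are not given: they have to be found in the camera images.
- chisel: Broad chisel with red plastic handle, 225 mm long, 0.16-0.3 kg. Origin at the shoulder where blade meets handle, on the centre line. +x runs up the handle to the butt, +y across the blade, +z normal to the blade's flat. Blade x = -100..0, 30 mm wide, 5 thick. Balances within 20 mm of the origin. It starts fully in one of the rack's slots, blade down, y level, +z up and towards the robot's side
- handle (a point): Centre line of the red chisel's handle, 45 mm from the shoulder towards the butt. Black round collar, 25 mm diameter, x = 0 to 14 mm from the shoulder; red handle x = 14 to 118, a rounded bar 26 mm wide (y) and 24 mm thick (z); steel butt cap to x = 125. The neighbouring handles are the same size, 70 mm away centre to centre
- edge (a point): Middle of the red chisel's cutting edge: x = -100 mm on the chisel's centre line.
- rack: Fixed wooden tool rack: base board 170 x 250 mm (x, y) carrying a block tilted at 45 degrees, 115 mm high in all. Origin at the centre of its underside; yaw varies by 17 degrees either way. Three slots at y = -70, 0, 70 mm hold the three chisels, handles up at 45 degrees with butts pointing away from the robot (rack +x and up)
- rack_face (a point): Mouth of the rack's middle slot, 37 mm along x and 100 mm above the rack's origin, on the block's flat face, on which the chisels' shoulders sit. Each slot is 34 mm wide, 8 mm high and 100 mm deep and runs down at 45 degrees towards the robot's side: a chisel is clear after about 100 mm along its own +x
- tile: Fixed white glazed checking tile, 110 mm square and 8 mm thick, in a black tray 130 mm square. Origin at the centre of its underside on the bench; its top is 8 mm above that.
- wood_a: Other chisel with a brown wooden handle and brass collar, blade 18 mm wide, same shape and axes as the red one, in another slot of the rack. Leave alone.
- wood_b: Other chisel with a brown wooden handle and brass collar, blade 12 mm wide, same shape and axes as the red one, in the remaining slot. Leave alone.
- mallet: Wooden mallet lying on the bench: head 110 x 65 x 60 mm (x, y, z) with a round handle 170 mm long out along +y. Origin under the centre of the head. Leave alone.
- jar: Amber glass jar with a steel cap, 64 mm across and 60 mm high, origin at the centre of its underside. Leave alone.
There are look-alikes about, which are no part of the job. Leave any turquoise look-alike of the chisel alone. There is more than one size of the tile; the one meant has the size given above.

How it is judged:
By the outcome, as a careful person would: the job done as asked, in the order asked, and still so for the second after the job is handed in, while the arm keeps its last pose, push and grip.
It also fails if it takes over 42 s, if anything falls off the work surface, if the arm or the gripper's body presses on something with over 40 N, if the wrist force passes 120 N, or if a joint passes its speed limit or range.

ROBOT

A 6-joint arm with a two-finger parallel gripper is mounted at the origin on the work surface. World frame = base frame: x ahead of the robot, y to its left, z up, the work surface at z = 0. Lengths are in m, angles in rad, forces in N, time in s.
With the tool pointing down it reaches from about 0.35 to 0.975 m from the base axis. Payload 4.9 kg.
Tool frame: the origin (TCP) lies on the front face of the gripper's body, between the roots of the fingers; the fingertips stand ctrl.finger_overhang ahead of it and the grasp point (between the pads) lies 54 mm ahead of it (ctrl.finger_overhang is the distance from the TCP to the fingertips, in m); z points along the fingers, y is the line along which they close (so a half turn about z gives the same grasp; the last joint's range is limited). The gripper opens to 85 mm and grips with 20 to 120 N. Pads are 22 mm wide; open, the fingers measure 114 mm over their backs; the gripper's body (76 mm by 85 mm) begins 54 mm behind the grasp point. The pads swing forward as they close: fully open they stand 13 mm farther back than shut.
Start: joints at [1.028, 0.053, 1.613, -0, 1.476, -0.119], TCP at [0.257, 0.57, 0.304] pointing down, gripper open.
Joint ranges: [-3.01, 3.01], [-1.01, 2.22], [0.06, 2.58], [-1.02, 4.17], [0.09, 2.62], [-3.14, 3.14]. Speed limits (rad/s): [2.57, 2.57, 3.14, 3.14, 3.14, 3.14].

INTERFACE

Orientations are given as a rotation vector (axis times angle).
In Python, from station import ctrl, vision gives the robot as it stands. The module is installed in compiled form; this text tells all that it offers.
- The arm moves only by the tool drive_tool, never from a script. Its argument "rows" is a list of rows, each a list of 2 entries, a list of its own where there are three numbers: the shift along the tool's x, y, z in m, then the turn about the tool's z in rad. A call has 1 to 10 rows; each row shifts and turns the commanded pose from where the row before left it, along the tool's axes as they then stand; what a row does not reach is not made up. A row lasts 1/10 s, in which the tool goes at most 50 mm and 8.59 degrees, less where a joint would pass 70% of its speed; a pose out of reach is approached as far as the arm can. A call with a gripper value outside its range is refused whole. "jaw" is the closure, from 0 (fully open) to 1 (shut), set as the call begins (left out, the last holds). The fingers move at their own pace and stop on an object; "grip_force" is the grip in N (left out, the last holds). Time passes only in rows, so rows that do not move let the fingers close. It gives the time, the measured TCP pose, the force, the opening and the grip force at its end, in the units of the state.
- ctrl.get_obs(): the state, without advancing time (a new reading comes with each control period).
- vision.get_image(name): name is "side" or "top"; returns a dict with "image" (480x640x3 uint8, blue, green, red), "vertical_fov" (degrees; the focal length in pixels is half the picture's height over the tangent of half this angle, whatever the lens; pixels are square), "cx", "cy" (the principal point, pixels), "R" (3x3) and "t" (3): a world point X has camera coordinates R X + t. Camera axes: x right, y down, z forward; pixel columns grow to the right and rows downward; lengths in m; the calibration is good to about 2 mm. A picture is of the moment at which its call begins. There is no depth.
- ctrl.finish_job(): hands the job in; it is judged then, once.
The state is a dict: "t": time; "q": joint angles; "dq": joint speeds; "effort": joint torques, N m; "tool_pos": TCP position; "tool_rot": TCP orientation; "contact_force": force on the tool from outside, world axes, zero at the start; "wrist_torque": the same for the moment, N m; "opening": finger opening in m; "grip_force": force on a finger pad.
Only numpy, scipy, OpenCV 4.12 (cv2) and the standard library are available. Lean on these libraries where they do the work, as an engineer would, in place of code of your own. Each camera call takes 0.05 s, during which the arm holds its last target. There are 200 camera calls.

## Working session

There is one attempt and no reset: what is moved stays moved. The work goes in short steps, Python scripts to look and compute and a tool call to move; the robot and the scene stay as the last step left them, time stands still between calls to the robot, and variables do not carry over. Pictures are saved under pics/ and viewed, at most 10 in all, crops included, and the job is handed in when it is done.

Besides the shell and the picture viewer there is one more tool, called after "Request:" by a JSON object that holds its "name" and its "arguments". drive_tool: Moves the arm, as the interface text tells. Its arguments: {"type":"object","properties":{"rows":{"type":"array","items":{"type":"array"}},"jaw":{"type":"number"},"grip_force":{"type":"number"}},"required":["rows"]}

```bash
mkdir -p pics; python3 - <<'E'
from station import ctrl, vision
import cv2,pickle
for n in("side","top"):
    d=vision.get_image(n); cv2.imwrite(f"pics/{n}0.png",d["image"]); pickle.dump(d,open(f"{n}0.pkl","wb"))
    print(n,d["vertical_fov"],d["cx"],d["cy"],d["R"],d["t"])
o=ctrl.get_obs(); print(o, ctrl.finger_overhang)
E
```

```text
side 43.6742361074396 314.29738548432516 246.65757648497768 [[-0.99966811  0.00688393 -0.02482519]
 [ 0.02496143  0.49718021 -0.86728817]
 [ 0.00637224 -0.86761999 -0.49718703]] [0.59382945 0.09230614 1.35445394]
top 50.23139723054213 327.2834689096073 241.46822440035484 [[ 0.00428325 -0.99997628  0.00539401]
 [-0.98206166 -0.00522325 -0.1884877 ]
 [ 0.1885114  -0.00448992 -0.98206074]] [-0.03797171  0.59790492  1.30511407]
{'t': 0.1, 'q': array([ 1.02798051e+00,  5.33070314e-02,  1.61415620e+00,  1.40674048e-06,
        1.47601850e+00, -1.19025267e-01]), 'dq': array([ 0.0010139 , -0.00073496, -0.00515349,  0.00110289,  0.00136098,
        0.00162834]), 'effort': array([ 1.70484527e-04, -3.94905603e+01, -3.71364462e+01, -1.16907686e-04,
        3.87044114e-03,  1.00701374e-05]), 'tool_pos': array([0.25680052, 0.56933151, 0.30277609]), 'tool_rot': array([-6.60588861e-01, -3.07072539e+00,  2.80510453e-03]), 'contact_force': array([ 0.08623558,  0.77953215, -0.19798187]), 'wrist_torque': array([ 0.00542257, -0.00917133,  0.03650695]), 'grip_force': 0.0, 'opening': 0.08498460290798816} 0.0726
```

View pics/side0.png

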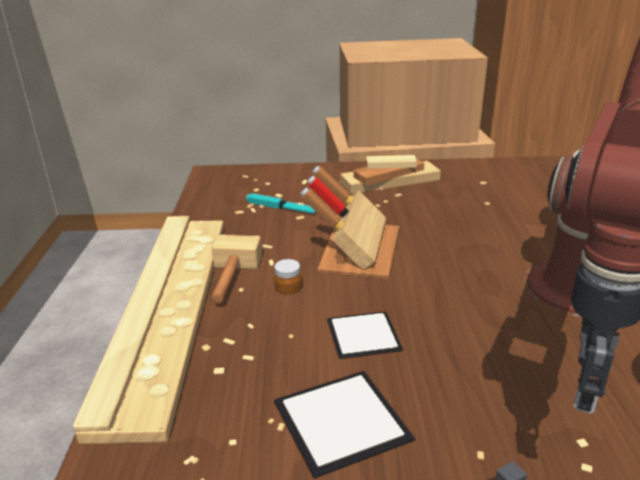

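View pics/top0.png

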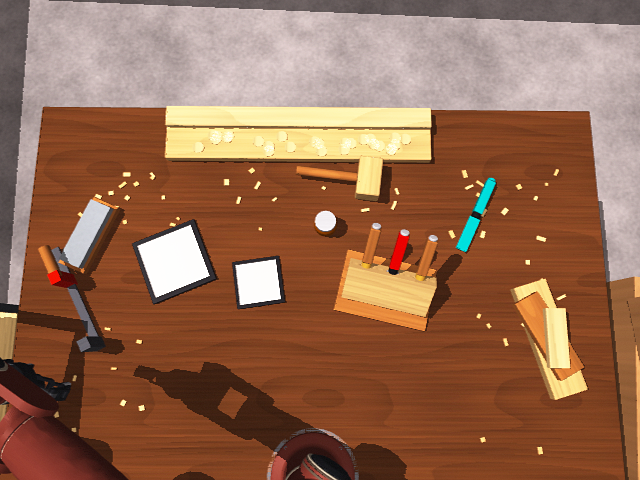

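The top view shows the red chisel in the rack's middle slot at about (400,250), between two wooden-handled ones at (371,245) and (427,258). A turquoise look-alike lies on the bench at (476,215). There are two tiles, at (175,261) and (259,282). Next I measure these.

```bash
cat > h.py <<'E'
import numpy as np,cv2,pickle
from scipy.spatial.transform import Rotation as Ro
def ray(d,uv):
    f=240/np.tan(np.radians(d["vertical_fov"]/2)); u,v=uv
    r=d["R"].T@np.array([(u-d["cx"])/f,(v-d["cy"])/f,1.]); return -d["R"].T@d["t"], r/np.linalg.norm(r)
def onz(d,uv,z):
    c,r=ray(d,uv); return c+r*(z-c[2])/r[2]
def tri(ds,uvs):
    A=np.zeros((3,3));b=np.zeros(3);L=[ray(d,u) for d,u in zip(ds,uvs)]
    for c,r in L: P=np.eye(3)-np.outer(r,r);A+=P;b+=P@c
    X=np.linalg.solve(A,b); return X,[np.linalg.norm((np.eye(3)-np.outer(r,r))@(X-c)) for c,r in L]
def proj(d,X):
    f=240/np.tan(np.radians(d["vertical_fov"]/2)); p=d["R"]@X+d["t"]; return np.array([d["cx"]+f*p[0]/p[2],d["cy"]+f*p[1]/p[2]])
def blob(m,minA=30):
    n,l,s,c=cv2.connectedComponentsWithStats(m.astype(np.uint8)); return [(s[i],c[i],l==i) for i in range(1,n) if s[i][4]>=minA]
def redmask(im):
    h=cv2.cvtColor(im,cv2.COLOR_BGR2HSV); return ((h[...,0]<6)|(h[...,0]>174))&(h[...,1]>200)&(h[...,2]>100)
def axis(m):
    ys,xs=np.nonzero(m);P=np.c_[xs,ys].astype(float);c=P.mean(0);w,V=np.linalg.eigh(np.cov((P-c).T));a=V[:,1];s=(P-c)@a
    return c,a,s.min(),s.max(),w
def plane(d,c,a):
    o,r1=ray(d,c-20*a);_,r2=ray(d,c+20*a);n=np.cross(r1,r2);return o,n/np.linalg.norm(n)
E
python3 - <<'E'
from h import *
D={n:pickle.load(open(n+"0.pkl","rb")) for n in("side","top")}
tiles={}
for n,d in D.items():
    im=d["image"]
    for s,c,m in blob(redmask(im)): print(n,"red",s,c)
    h=cv2.cvtColor(im,cv2.COLOR_BGR2HSV)
    w=(h[...,1]<30)&(h[...,2]>200)
    for s,c,m in blob(w,800):
        k,_=cv2.findContours(m.astype(np.uint8),0,2);r=cv2.approxPolyDP(k[0],0.05*cv2.arcLength(k[0],True),True)[:,0]
        if len(r)!=4: continue
        q=[onz(d,p,0.008) for p in r]
        print(n,"tile",c,np.mean(q,0).round(4),[round(np.linalg.norm(q[i]-q[i-1]),4) for i in range(4)], r.tolist())
a=cv2.resize(D["top"]["image"][200:340,220:460],None,fx=3,fy=3,interpolation=cv2.INTER_CUBIC)
b=cv2.resize(D["side"]["image"][150:290,280:420],None,fx=4,fy=4,interpolation=cv2.INTER_CUBIC)
cv2.imwrite("pics/crop.png",a);cv2.imwrite("pics/crops.png",b)
E
```

```text
side red [311 179  33  33 291] [327.56357388 195.31958763]
side tile [363.39562842 332.93005464] [0.4942 0.1531 0.008 ] [np.float64(0.1011), np.float64(0.1047), np.float64(0.1051), np.float64(0.1082)] [[383, 315], [334, 319], [342, 351], [396, 345]]
side tile [341.286754   419.38719068] [0.5499 0.3835 0.008 ] [np.float64(0.1511), np.float64(0.1524), np.float64(0.1527), np.float64(0.152)] [[361, 376], [284, 401], [319, 465], [403, 433]]
top red [389 232  21  38 396] [398.54040404 251.52272727]
top red [ 47 270  14  15 130] [ 53.73076923 276.88461538]
top tile [258.82563619  62.6531574 ] [1.2    0.1933 0.008 ] [np.float64(0.3009), np.float64(0.4708), np.float64(0.3656), np.float64(0.226)] [[182, 90], [332, 37], [215, 8], [275, 48]]
top tile [394.39239001  60.34363853] [ 1.155 -0.217  0.008] [np.float64(0.1459), np.float64(0.1728), np.float64(0.137), np.float64(0.1702)] [[367, 24], [369, 77], [411, 97], [411, 44]]
top tile [ 84.97244974 231.97766195] [0.6349 0.6322 0.008 ] [np.float64(0.0543), np.float64(0.1533), np.float64(0.0616), np.float64(0.1791)] [[92, 200], [64, 249], [77, 266], [109, 208]]
top tile [172.96592357 260.68630573] [0.553  0.3862 0.008 ] [np.float64(0.1511), np.float64(0.1517), np.float64(0.1478), np.float64(0.154)] [[190, 225], [138, 246], [155, 296], [209, 275]]
top tile [257.7689464  281.75539125] [0.4962 0.153  0.008 ] [np.float64(0.1076), np.float64(0.1074), np.float64(0.1069), np.float64(0.1086)] [[275, 259], [236, 265], [240, 304], [280, 298]]
```

View pics/crop.png

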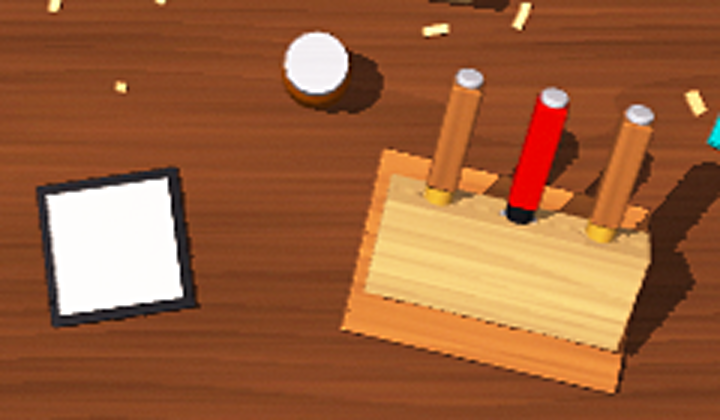

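View pics/crops.png

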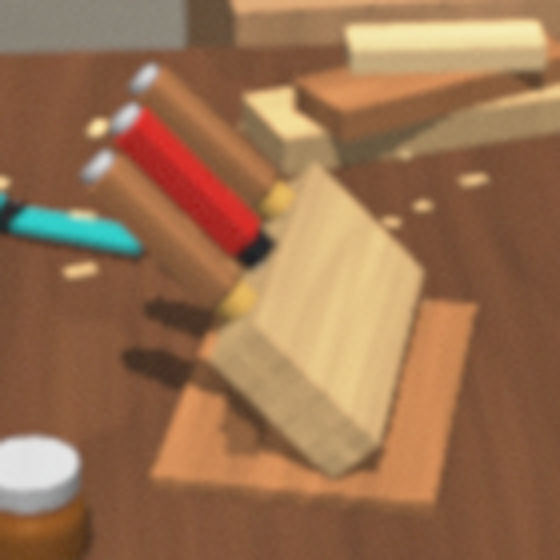

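The crops confirm the target: a red handle with black collar and steel cap in the middle slot (top px 398,251; side px 328,195). The tile meant is the one at top px (258,282). It measures about 108 mm, while the other at (173,261) is about 152 mm.

```bash
python3 - <<'E'
from h import *
D={n:pickle.load(open(n+"0.pkl","rb")) for n in("side","top")}
Pl=[];E={}
for n,d in D.items():
    bl=[b for b in blob(redmask(d["image"])) if b[0][4]>200][0]
    c,a,s0,s1,w=axis(bl[2]); 
    if a[1]>0: a=-a;s0,s1=-s1,-s0   # towards image top = butt
    Pl.append(plane(d,c,a)); E[n]=(c,a,s0,s1); print(n,c,a,s0,s1,w)
(o1,n1),(o2,n2)=Pl
u=np.cross(n1,n2);u/=np.linalg.norm(u);u*=np.sign(u[2])
p=np.linalg.lstsq(np.array([n1,n2,u]),np.array([n1@o1,n2@o2,0]),rcond=None)[0]
print("axis",u,"elev",np.degrees(np.arcsin(u[2])),"yaw",np.degrees(np.arctan2(u[1],u[0])))
for n,d in D.items():
    c,a,s0,s1=E[n]
    for s in(s0-.5,0,s1+.5):
        o,r=ray(d,c+s*a); A=np.c_[u,-r];k=np.linalg.lstsq(A,o-p,rcond=None)[0]; print(n,s,(p+k[0]*u).round(4), k[0].round(4))
# rack base in top
d=D["top"];h=cv2.cvtColor(d["image"],cv2.COLOR_BGR2HSV)
for k in [(344,330),(337,308),(427,330),(349,251)]: print(h[min(k[1],479)-3,k[0]+3])
for n,k in (("bl",(220+341/3,200+331/3)),("br",(220+616/3,200+392/3)),("tl",(220+384/3,200+149/3))):
    print(n,onz(d,k,0.015))
# wood caps
X,e=tri([D["top"],D["side"]],[(220+553/3,200+97/3),(280+127/4,150+115/4)]);print("redcap",X,e)
X,e=tri([D["top"],D["side"]],[(220+518/3,200+214/3),(280+258/4,150+248/4)]);print("collar",X,e)
X,e=tri([D["top"],D["side"]],[(220+469/3,200+77/3),(280+100/4,150+164/4)]);print("capL",X,e)
X,e=tri([D["top"],D["side"]],[(220+639/3,200+114/3),(280+148/4,150+76/4)]);print("capR",X,e)
E
```

```text
side [327.56357388 195.31958763] [-0.70713093 -0.70708263] -19.174591062715393 19.716257733336306 [  7.02358086 122.92418547]
top [398.54040404 251.52272727] [ 0.30176205 -0.95338327] -18.286326025123188 18.908800911569237 [ 10.52118028 104.78299437]
axis [ 0.68455401 -0.16561385  0.70989989] elev 45.226770912604835 yaw -13.60022158829208
side -19.674591062715393 [ 0.5227 -0.203   0.1116] 0.4707
side 0 [ 0.5564 -0.2111  0.1465] 0.5199
side 20.216257733336306 [ 0.5905 -0.2194  0.1819] 0.5697
top -18.786326025123188 [ 0.5173 -0.2017  0.106 ] 0.4627
top 0 [ 0.5565 -0.2111  0.1466] 0.52
top 19.408800911569237 [ 0.595  -0.2204  0.1865] 0.5762
[ 10 182 143]
[ 13 187 232]
[ 10 190 134]
[ 11 191 132]
bl [ 0.4186516  -0.05317388  0.015     ]
br [ 0.36612547 -0.2969256   0.015     ]
tl [ 0.58359579 -0.09207511  0.015     ]
redcap [ 0.59515584 -0.21995606  0.18804324] [np.float64(0.0011456812699467377), np.float64(0.0011456812699468806)]
collar [ 0.51401233 -0.20146365  0.10427379] [np.float64(0.0013602912969178523), np.float64(0.0013602912969176836)]
capL [ 0.61136692 -0.15281602  0.18657394] [np.float64(0.001344515771769261), np.float64(0.001344515771769253)]
capR [ 0.58200919 -0.28933704  0.18452854] [np.float64(0.0014381496257473481), np.float64(0.001438149625747254)]
```

```bash
cat >> h.py <<'E'
def go(target,yaw=None):
    "print remaining turn (tool y to +-chisel y at this yaw, deg) and shift in tool axes"
    from station import ctrl
    o=ctrl.get_obs();R=Ro.from_rotvec(o["tool_rot"]).as_matrix();sh=0
    if yaw is not None:
        y=np.array([-np.sin(np.radians(yaw)),np.cos(np.radians(yaw)),0]);v=R.T@y
        sh=np.arctan2(-v[0],v[1]); sh2=(sh+np.pi/2)%np.pi-np.pi/2; print("turn",sh,sh2)
    print("tool x",R[:,0].round(3),"y",R[:,1].round(3),"z",R[:,2].round(3)); print("shift",(R.T@(np.array(target)-o["tool_pos"])).round(4)," q6",o["q"][5], "t",o["t"])
E
python3 -c "
from h import *
go([0.5524,-0.2101,0.36],-13)"
```

```text
turn -0.1968984098119995 -0.19689840981199946
tool x [-0.912  0.411  0.   ] y [ 0.411  0.912 -0.002] z [-0.001 -0.002 -1.   ]
shift [-0.59   -0.589  -0.0563]  q6 -0.11902526731739822 t 0.1
```

Request:
{"name": "drive_tool", "arguments": {"rows": [[[0,0,-0.028],-0.099],[[0,0,-0.028],-0.098],[[-0.022,-0.033,0],0],[[-0.022,-0.033,0],0],[[-0.022,-0.033,0],0],[[-0.022,-0.033,0],0],[[-0.022,-0.033,0],0],[[-0.022,-0.033,0],0],[[-0.022,-0.033,0],0],[[-0.022,-0.033,0],0]], "jaw": 0.4, "grip_force": 60}}

```text
t: 1.1
tool_pos: [0.3692, 0.2713, 0.3594]
tool_rot: [-0.355, -3.121, 0.0]
contact_force: [0.8, 0.7, 0.1]
opening: 0.0511
grip_force: 0.0
```

Request:
{"name": "drive_tool", "arguments": {"rows": [[[-0.022,-0.033,0],0],[[-0.022,-0.033,0],0],[[-0.022,-0.033,0],0],[[-0.022,-0.033,0],0],[[-0.022,-0.033,0],0],[[-0.022,-0.033,0],0],[[-0.022,-0.033,0],0],[[-0.022,-0.033,0],0],[[-0.022,-0.033,0],0],[[-0.022,-0.033,0],0]]}}

```text
t: 2.1
tool_pos: [0.5094, -0.0998, 0.3594]
tool_rot: [-0.356, -3.121, -0.0]
contact_force: [-0.1, 0.6, -0.3]
opening: 0.0509
grip_force: 0.0
```

```bash
python3 -c "
from h import *
go([0.5524,-0.2101,0.203],-13)
from station import ctrl;print(ctrl.get_obs())"
```

```text
turn -0.00027440429309315186 -0.0002744042930931112
tool x [-0.974  0.225  0.001] y [0.225 0.974 0.   ] z [-0.  0. -1.]
shift [-0.0668 -0.0978  0.1564]  q6 -1.6805307014238955 t 2.1
{'t': 2.1, 'q': array([-3.36903489e-01, -2.30341799e-01,  1.78658696e+00,  1.25119362e-04,
        1.58591458e+00, -1.68053070e+00]), 'dq': array([-0.61223724,  0.50439553, -0.41826189,  0.00188532, -0.08756635,
       -0.61090267]), 'effort': array([  2.25798726, -30.42658567, -36.12924099,  -0.11635523,
         0.14542443,   0.4899798 ]), 'tool_pos': array([ 0.50941355, -0.0997783 ,  0.35942271]), 'tool_rot': array([-3.56007184e-01, -3.12082727e+00, -3.88849044e-04]), 'contact_force': array([-0.10888736,  0.58302682, -0.3018347 ]), 'wrist_torque': array([-0.02422415, -0.01601659,  0.00585639]), 'grip_force': 0.0, 'opening': 0.050934107609051454}
```

Request:
{"name": "drive_tool", "arguments": {"rows": [[[-0.022,-0.033,0],0],[[-0.022,-0.033,0],0],[[-0.0228,-0.0318,0],0],[[0,0,0.03],0],[[0,0,0.02],0],[[0,0,0],0],[[0,0,0],0]]}}

```text
t: 2.8
tool_pos: [0.5522, -0.2083, 0.3095]
tool_rot: [-0.355, -3.12, -0.001]
contact_force: [0.1, 0.5, 0.6]
opening: 0.0514
grip_force: 0.0
```

```bash
python3 - <<'E'
from h import *
from station import vision
go([0.5524,-0.2101,0.203],-13)
d=vision.get_image("side"); cv2.imwrite("pics/a.png",cv2.resize(d["image"][90:290,240:440],None,fx=3,fy=3,interpolation=cv2.INTER_CUBIC))
E
```

```text
turn 0.00017136065167617492 0.00017136065167622228
tool x [-0.974  0.225  0.001] y [0.225 0.974 0.   ] z [-0.001  0.001 -1.   ]
shift [-0.0007 -0.0018  0.1065]  q6 -1.8308280822900402 t 2.8
```

View pics/a.png

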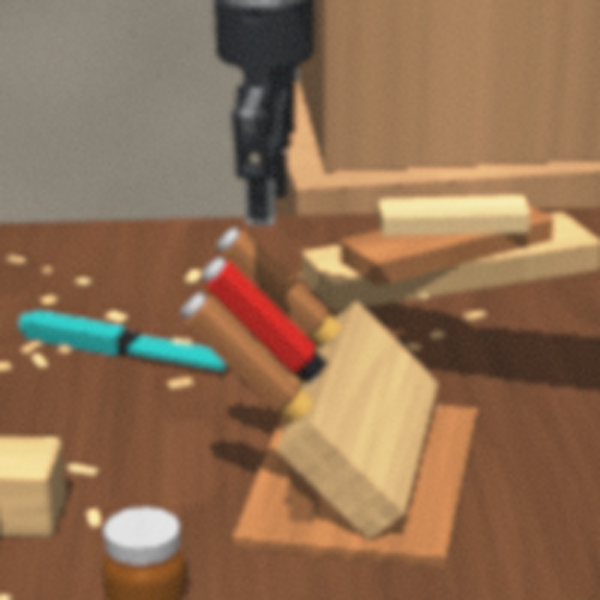

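The gripper is open above the red handle (crop px 260,200), clear of the neighbours. I descend between them and close.

Request:
{"name": "drive_tool", "arguments": {"rows": [[[0,-0.0015,0.02],0],[[0,0,0.02],0],[[0,0,0.02],0],[[0,0,0.02],0],[[0,0,0.015],0],[[0,0,0.011],0],[[0,0,0],0],[[0,0,0],0]]}}

```text
t: 3.65
tool_pos: [0.5525, -0.2101, 0.2048]
tool_rot: [0.355, 3.12, -0.001]
contact_force: [0.1, -0.6, 0.3]
opening: 0.0513
grip_force: 0.0
```

Request:
{"name": "drive_tool", "arguments": {"rows": [[[0,0,0],0],[[0,0,0],0],[[0,0,0],0],[[0,0,0],0],[[0,0,0],0],[[0,0,0],0],[[0,0,0],0],[[0,0,0],0]], "jaw": 1.0, "grip_force": 60}}

```text
t: 4.45
tool_pos: [0.5527, -0.2102, 0.2053]
tool_rot: [0.355, 3.119, -0.001]
contact_force: [0.6, 0.0, 5.1]
opening: 0.0252
grip_force: 59.7
```

Request:
{"name": "drive_tool", "arguments": {"rows": [[[-0.003,0,-0.003],0],[[-0.004,0,-0.004],0],[[-0.004,0,-0.004],0],[[-0.004,0,-0.004],0],[[0,0,0],0]]}}

```text
t: 4.95
tool_pos: [0.5672, -0.2134, 0.2195]
tool_rot: [0.355, 3.121, -0.0]
contact_force: [-3.0, 1.0, 1.3]
opening: 0.025
grip_force: 59.2
```

Request:
{"name": "drive_tool", "arguments": {"rows": [[[-0.006,0,-0.006],0],[[-0.006,0,-0.006],0],[[-0.006,0,-0.006],0],[[-0.006,0,-0.006],0],[[-0.006,0,-0.006],0],[[-0.006,0,-0.006],0],[[-0.006,0,-0.006],0],[[-0.006,0,-0.006],0],[[-0.006,0,-0.006],0],[[-0.006,0,-0.006],0]]}}

```text
t: 5.95
tool_pos: [0.626, -0.227, 0.2795]
tool_rot: [0.355, 3.12, -0.0]
contact_force: [-0.2, -0.1, -1.3]
opening: 0.025
grip_force: 59.2
```

Request:
{"name": "drive_tool", "arguments": {"rows": [[[-0.005,0,-0.005],0],[[0,0,0],0],[[0,0,0],0]]}}

```text
t: 6.25
tool_pos: [0.6302, -0.2279, 0.284]
tool_rot: [0.355, 3.121, -0.0]
contact_force: [-0.7, 0.2, -2.7]
opening: 0.0249
grip_force: 59.2
```

```bash
python3 - <<'E'
from h import *
from station import vision
a=[]
for n in("side","top"):
    d=vision.get_image(n); pickle.dump(d,open(n+"1.pkl","wb"))
    c=d["image"][90:290,240:440] if n=="side" else d["image"][160:360,300:500]
    a.append(cv2.resize(c,(400,400),interpolation=cv2.INTER_CUBIC))
cv2.imwrite("pics/b.png",np.hstack(a))
E
```

```text
(no output)
```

View pics/b.png

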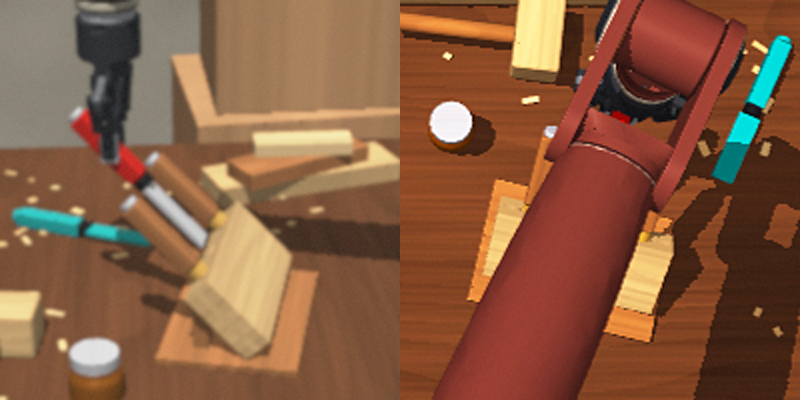

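The chisel is out and still held at 45° (left crop: handle at (110,140), bright blade at (175,210)); the neighbours haven't moved. The tool can only yaw, so I'll level the chisel by pivoting it in the pads, resting the blade on the fixed rack's top ridge.

Request:
{"name": "drive_tool", "arguments": {"rows": [[[0,0,-0.015],0],[[0,0,-0.015],0],[[0.012,0,0],0],[[0.012,0,0],0],[[0.011,0,0],0],[[0,0,0.013],0],[[0,0,0.012],0],[[0,0,0],0]]}}

```text
t: 7.15
tool_pos: [0.5947, -0.2194, 0.2849]
tool_rot: [-0.355, -3.116, -0.003]
contact_force: [-0.3, 1.1, -1.7]
opening: 0.0249
grip_force: 59.1
```

Request:
{"name": "drive_tool", "arguments": {"rows": [[[-0.0058,0,0.0089],0],[[-0.0058,0,0.0089],0],[[-0.0058,0,0.0089],0],[[-0.0058,0,0.0089],0],[[0,0,0],0]]}}

```text
t: 7.65
tool_pos: [0.6188, -0.2253, 0.2515]
tool_rot: [-0.355, -3.12, -0.001]
contact_force: [-1.2, 0.8, 1.0]
opening: 0.0248
grip_force: 58.7
```

```bash
cat >> h.py <<'E'
def pitch(d,h):
    "pitch of red handle in the vertical plane along h, from the side view"
    b=max(blob(redmask(d["image"]),15),key=lambda b:b[0][4]); c,a,s0,s1,w=axis(b[2]); o,n=plane(d,c,a)
    h=np.array([*h,0.]); k=np.cross([0,0,1.],h); u=np.cross(n,k); u/=np.linalg.norm(u); u*=np.sign(u@h); return np.degrees(np.arctan2(u[2],u@h)),c,b[0][4],w
E
python3 - <<'E'
from h import *
from station import vision
d=vision.get_image("side"); print(pitch(pickle.load(open("side0.pkl","rb")),(.974,-.225)),pitch(pickle.load(open("side1.pkl","rb")),(.974,-.225)),pitch(d,(.974,-.225)))
E
```

```text
(np.float64(45.440130995987424), array([327.56357388, 195.31958763]), np.int32(291), array([  7.02358086, 122.92418547])) (np.float64(66.83443422903945), array([304.70786517, 172.59550562]), np.int32(89), array([ 6.22075205, 13.82291496])) (np.float64(40.67301963754861), array([312.09, 182.41]), np.int32(100), array([ 6.65621174, 18.82237412]))
```

Request:
{"name": "drive_tool", "arguments": {"rows": [[[-0.0036,0,0.0088],0],[[-0.0036,0,0.0088],0],[[-0.0036,0,0.0088],0],[[-0.0036,0,0.0088],0],[[0,0,0],0]]}}

```text
t: 8.2
tool_pos: [0.6324, -0.2283, 0.2159]
tool_rot: [-0.355, -3.119, -0.001]
contact_force: [-0.0, -0.8, 1.4]
opening: 0.025
grip_force: 58.7
```

Request:
{"name": "drive_tool", "arguments": {"rows": [[[-0.0012,0,0.009],0],[[-0.0012,0,0.009],0],[[-0.0012,0,0.009],0],[[-0.0012,0,0.007],0],[[0,0,0],0]]}}

```text
t: 8.7
tool_pos: [0.6368, -0.2293, 0.1823]
tool_rot: [-0.355, -3.12, -0.001]
contact_force: [0.9, -0.2, 0.7]
opening: 0.0252
grip_force: 58.7
```

```bash
python3 - <<'E'
from h import *
from station import vision
d=vision.get_image("side");pickle.dump(d,open("side2.pkl","wb"))
print(pitch(d,(.974,-.225)))
cv2.imwrite("pics/c.png",cv2.resize(d["image"][110:260,240:440],None,fx=4,fy=4,interpolation=cv2.INTER_CUBIC))
E
```

```text
(np.float64(-15.66062356541699), array([282.92307692, 202.38461538]), np.int32(26), array([1.60477946, 6.23522054]))
```

View pics/c.png

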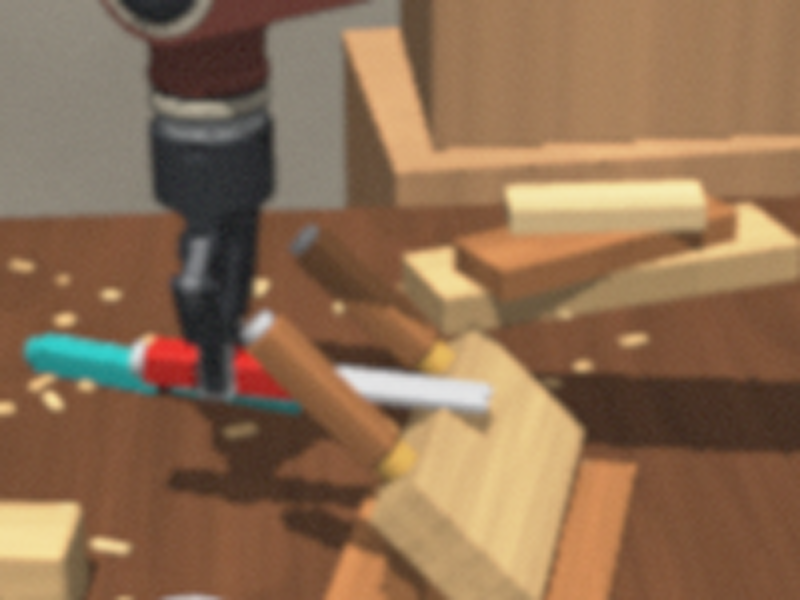

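The chisel is now almost level in the grip, with its blade tip resting just over the rack ridge (crop px 490,395). I lift it clear, tighten the grip, and carry it towards the tile.

Request:
{"name": "drive_tool", "arguments": {"rows": [[[0,0,0],0],[[0,0,0],0],[[0,0,-0.008],0],[[0,0,-0.015],0],[[0,0,-0.02],0],[[0,0,-0.025],0],[[0,0,-0.025],0],[[0,0,-0.015],0],[[0,0,-0.008],0],[[0,0,0],0]], "grip_force": 110}}

```text
t: 9.75
tool_pos: [0.6376, -0.2298, 0.3019]
tool_rot: [0.355, 3.119, -0.001]
contact_force: [0.1, 0.3, -2.2]
opening: 0.0242
grip_force: 110.0
```

```bash
python3 - <<'E'
from h import *
from station import vision
d=vision.get_image("side");pickle.dump(d,open("side3.pkl","wb"))
go([0.495+.974*.16,.153-.225*.16,.171],-13)
d2=pickle.load(open("side2.pkl","rb"))
for y in(-12,-13,-14):
    h=np.r_[np.cos(np.radians(y)),np.sin(np.radians(y)),0]
    b=np.array([275,199.2]);t=np.array([362.5,209.2]);o,n=plane(d2,t,(b-t)/np.linalg.norm(b-t));u=np.cross(n,np.cross([0,0,1.],h));u*=np.sign(u@h);print(y,np.degrees(np.arctan2(u[2],u@h)))
E
```

```text
turn 0.00010729009904985972 0.00010729009904975051
tool x [-0.974  0.225 -0.   ] y [ 0.225  0.974 -0.   ] z [ 0. -0. -1.]
shift [0.0647 0.3407 0.1291]  q6 -1.7995567670140078 t 9.8
-12 2.9477001054151444
-13 2.4443500226458683
-14 1.9398779650604436
```

Request:
{"name": "drive_tool", "arguments": {"rows": [[[0.002,0.01,0],0],[[0.004,0.02,0],0],[[0.006,0.03,0],0],[[0.006,0.032,0],0],[[0.006,0.032,0],0],[[0.006,0.032,0],0],[[0.006,0.032,0],0],[[0.006,0.032,0],0],[[0.006,0.032,0],0],[[0.006,0.03,0],0]]}}

```text
t: 10.8
tool_pos: [0.647, 0.0605, 0.2989]
tool_rot: [-0.353, -3.12, -0.001]
contact_force: [0.0, -0.4, -1.9]
opening: 0.0238
grip_force: 110.0
```

Request:
{"name": "drive_tool", "arguments": {"rows": [[[0.005,0.026,0.01],0],[[0.003,0.02,0.02],0],[[0.002,0.01,0.02],0],[[0.001,0.003,0.015],0],[[0,0,0.01],0],[[0,0,0.005],0],[[0,0,0],0],[[0,0,0],0],[[0,0,0],0]]}}

```text
t: 11.7
tool_pos: [0.6512, 0.1169, 0.2215]
tool_rot: [0.356, 3.119, 0.001]
contact_force: [-0.2, 0.3, -2.0]
opening: 0.0242
grip_force: 110.0
```

```bash
python3 - <<'E'
from h import *
from station import vision
D={n:vision.get_image(n) for n in("side","top")};pickle.dump(D,open("D4.pkl","wb"))
go([0.495+.974*.16,.153-.225*.16,.171],-13)
a=cv2.resize(D["side"]["image"][210:360,240:440],(800,600),interpolation=cv2.INTER_CUBIC)
b=cv2.resize(D["top"]["image"][160:360,200:400],(400,400))
a[:]=a; cv2.imwrite("pics/d.png",a); cv2.imwrite("pics/dt.png",b)
E
```

```text
turn -0.0004440761923526852 -0.0004440761923527603
tool x [-0.974  0.225 -0.002] y [0.225 0.974 0.001] z [ 0.002  0.    -1.   ]
shift [ 0.0003 -0.0001  0.0502]  q6 -1.2780660780004767 t 11.8
```

View pics/d.png

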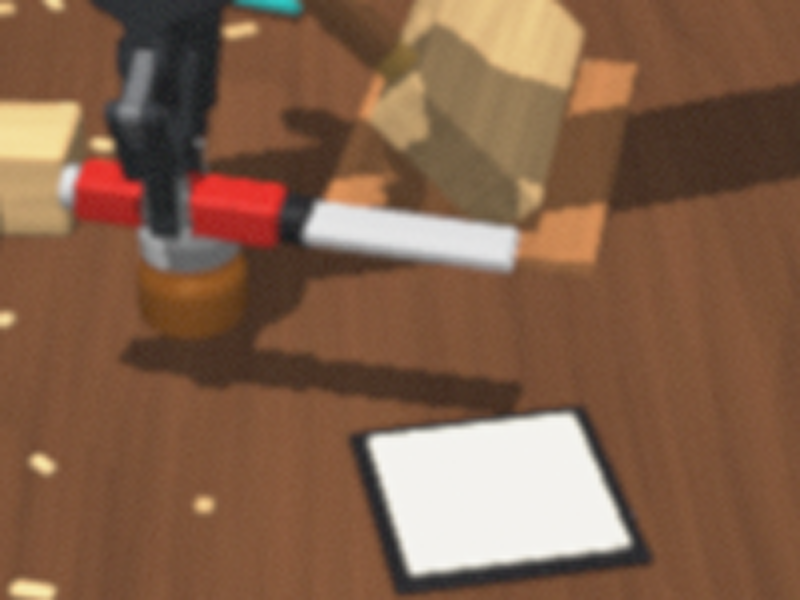

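```bash
python3 - <<'E'
from h import *
D=pickle.load(open("D4.pkl","rb"));d=D["side"]
T=np.array([.6512,.1169,.2215]);k=np.array([.225,.974,0])
def pl(px):
    o,r=ray(d,px);return o+r*((T-o)@k)/(r@k)
t=pl((240+517/4-.4,210+250/4-.4));b=pl((240+67/4-.4,210+187/4-.4))
print("tip",t,"butt",b,"len",np.linalg.norm(b-t),"pitch",np.degrees(np.arcsin((b-t)[2]/np.linalg.norm(b-t))))
im=D["top"]["image"];h=cv2.cvtColor(im,cv2.COLOR_BGR2HSV);print(proj(D["top"],t),im[int(proj(D["top"],t)[1]),int(proj(D["top"],t)[0])])
E
```

```text
tip [0.4867752  0.15488314 0.15304326] butt [0.70551452 0.10435301 0.16441471] len 0.2247876628456408 pitch 2.8996909331150515
[249.22977301 278.53718433] [ 51  62 152]
```

View pics/dt.png

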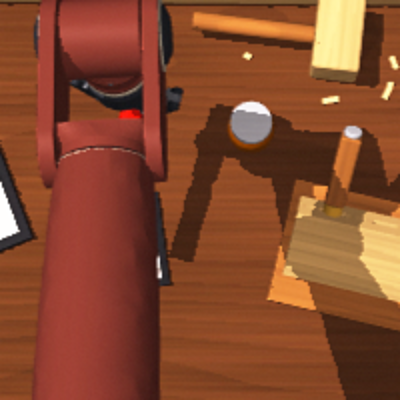

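The side view gives the edge at (0.487, 0.155, 0.153) and a pitch of about 3°. The measured length of 225 mm agrees with the text. I move to the final spot and check again.

Request:
{"name": "drive_tool", "arguments": {"rows": [[[-0.004,0,0.008],0],[[-0.0044,0,0.01],0],[[0,0,0.01],0],[[0,0,0.01],0],[[0,0,0.005],0],[[0,0,0.002],0],[[0,0,0],0],[[0,0,0],0],[[0,0,0],0],[[0,0,0],0]]}}

```text
t: 12.8
tool_pos: [0.659, 0.1155, 0.1758]
tool_rot: [0.355, 3.12, 0.0]
contact_force: [0.6, -0.5, -2.1]
opening: 0.0239
grip_force: 110.0
```

```bash
python3 - <<'E'
from h import *
from station import vision,ctrl
d=vision.get_image("side");T=ctrl.get_obs()["tool_pos"];k=np.array([.225,.974,0]);print(T)
h=np.array([.974,-.225,0])
for p in (-.16,.065): print(proj(d,T+p*h-[0,0,.066]))
cv2.imwrite("pics/e.png",cv2.resize(d["image"][210:360,240:440],(800,600),interpolation=cv2.INTER_CUBIC))
E
```

```text
[0.65891876 0.11547394 0.17561057]
[359.91067073 290.1600303 ]
[250.23243883 278.84599992]
```

View pics/e.png

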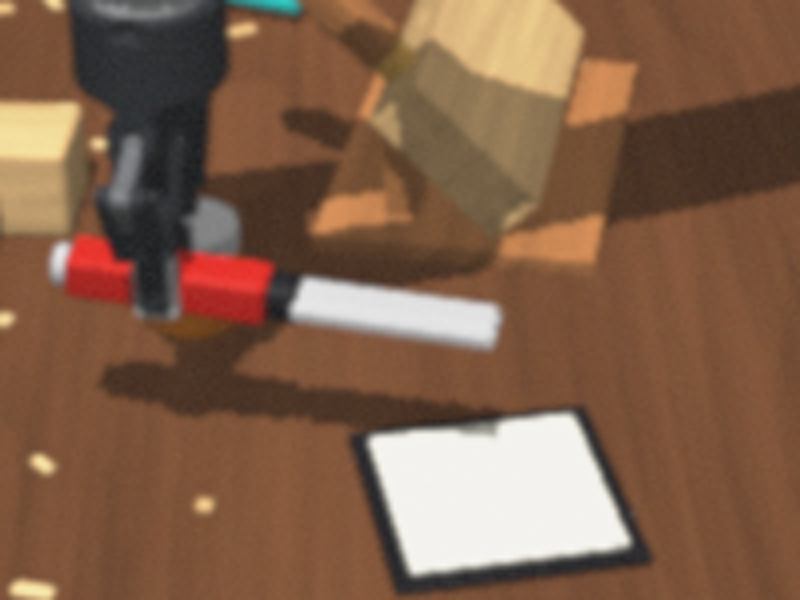

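The edge (crop 498,325) now sits at about (0.495, 0.153, 0.107), which is 10 cm above the tile's centre. The chisel is level and steady, and nothing else supports it.

```bash
python3 -c "
from station import ctrl
print(abs(ctrl.get_obs()['dq']).max()); print(ctrl.finish_job())"
```

```text
0.002423057671479802
the job is handed in; nothing more can be done
None
```

The job is handed in: the red chisel is out of the rack and held still at about 3° from level (edge slightly low), its cutting edge about 10 cm above the centre of the 110 mm tile. I pivoted it level by resting its blade on the rack's top ridge, because the tool could not tilt; the last views showed nothing else disturbed, though the arm hid part of the rack.

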